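Guarded power switch in the lamp studio

TASK

Power up the lamp test bench: lift the red spring-loaded guard, flip the toggle underneath fully over towards the guard's hinge while the guard is still up, then let the guard drop shut. Leave the yellow-guarded switch alone.

Things in the scene. Friction and masses are not known exactly. Their poses are not given: they have to be found in the camera images.
- red_box: Grey switch box with the red guard, fixed to the table. Origin on the table under the toggle's pivot; x runs from its front to its rear (hinge side), y left, z up; at yaw 0 the front faces the robot. All mm are in this frame. Console: x -32 to 88, y -55 to 55, 40 high. Hinge pin of the guard along y at x 35, z 94, between two 8 mm ears at y +-45 rising to z 101.
- red_guard (a joint): Red sprung cover with a damper, rad: 0 shut, grows as its front lifts, stop 1.9. Let go at 1.5 it sinks at 0.14 rad/s (shut in 11 s): time to flip the toggle. Needs 1.5 N at its bar, 6 N at 0.5 rad/s. Shut: plate 70 wide, then a tab ending in a round bar along y (10 thick, 34 long), centre (-40, 0, 82), free beneath. Lift under the bar with shut fingers tilted 40 deg, tips to the hinge.
- red_toggle (a joint): Toggle under the red guard, rad: 0 off (leans to the front), 0.9 on (leans towards the hinge); stays where it is left, about 2 N at its end moves it; starts between 0 and 0.15. Steel stick, pivot at (0, 0, 38) mm in the box frame, with a black ball 14 mm in diameter, ball centre at (-12, 0, 63) off and (12, 0, 63) on. Push the ball towards the hinge.
- yellow_guard (a joint): Hinge of the yellow guard on a second switch box, the same but for colour, fixed at least 170 mm from the red box, rad: 0 shut, grows as it lifts. To be left alone.

How it is judged:
By the outcome, as a careful person would: the job done as asked, in the order asked, and still so for the second after the job is handed in, with the robot touching nothing.
It also fails if it takes over 58 s, if anything falls off the work surface, if the arm or the gripper's body presses on something with over 40 N, if the wrist force passes 120 N, or if a joint passes its speed limit or range.

ROBOT

A 6-joint arm with a two-finger parallel gripper is mounted at the origin on the work surface. World frame = base frame: x ahead of the robot, y to its left, z up, the work surface at z = 0. Lengths are in m, angles in rad, forces in N, time in s.
With the tool pointing down it reaches from about 0.275 to 0.725 m from the base axis. Payload 15.9 kg.
Tool frame: the origin (TCP) lies on the centre line of the jaws, within the pads' length; the fingertips stand 11 mm ahead of it and the grasp point (between the pads) lies 8 mm behind it; x points along the fingers, y is the direction in which the jaws open and shut, and the axes are right-handed (so a half turn about x gives the same grasp; the last joint's range is limited). The gripper opens to 85 mm and grips with 20 to 120 N. Pads are 22 mm wide; open, the fingers measure 114 mm over their backs; the gripper's body (76 mm by 85 mm) begins 54 mm behind the grasp point. The pads swing forward as they close: fully open they stand 13 mm farther back than shut.
Start: joints at [-1.322, 0.213, -0.034, 1.323, 0, 1.571], TCP at [0.123, -0.485, 0.242] pointing down, gripper open.
Joint ranges: [-2.98, 2.98], [-0.74, 1.72], [-1.14, 1.35], [-2.1, 2.04], [-1.57, 1.44], [-3.14, 3.14]. Speed limits (rad/s): [1.89, 1.89, 2.39, 2.57, 3.14, 3.14].

INTERFACE

Orientations are given as a 3x3 rotation matrix whose columns are the frame's x, y, z axes.
In Python, from bench import ctrl gives the robot as it stands. Calls block until the motion is done:
- ctrl.move_to(position, orientation): joint-space move of the TCP to a pose.
- ctrl.servo_line(position, orientation=None, speed=0.15, max_force=None): straight line of the TCP; orientation=None keeps the orientation; speed is the mean speed in m/s. With max_force (N) it stops when the force on the tool has changed by that much, and returns True; else False.
- ctrl.set_joints(angles): joint-space move.
- ctrl.set_gripper(opening, newtons=None): finger opening in m; newtons is the grip in N (None keeps the last); returns when the fingers have stopped.
- ctrl.sleep(seconds).
- ctrl.inverse_kinematics(position, orientation): joint angles nearest the present ones, or None.
- ctrl.sense(): the state.
- ctrl.camera(name): name is "side" or "top"; returns the picture (420x560x3 uint8, red, green, blue); there is no depth.
- ctrl.camera_model(name): a dict with "intrinsics" (3x3 intrinsics, pixels), "T" (4x4, takes a point from camera to world coordinates). Camera axes: x right, y down, z forward; pixel columns grow to the right and rows downward; lengths in m; the calibration is good to about 2 mm. A picture is of the moment at which its call begins. camera_model takes no time and is no camera call.
A pose or a line that the arm cannot do raises ctrl.IKError and nothing moves.
- ctrl.job_done(): hands the job in, once; it reports no verdict.
Trained networks look in the newest picture that a camera, given by its name, has taken for a name from the list of things; names that differ only in an ending like _2 or _b are one class to them, and where a whole thing is asked for, a point or a joint stands for the part that bears it (a point fixed in the world has none). Each returns a list of dicts, best first, with "conf" (0 to 1); they miss things now and then, are a little off and sometimes report something else, mostly with a low value. They report only what shows in the picture. A call takes as long as a camera call.
- ctrl.cut_out(camera, label): "region" (420x560 bool, what is visible of it) and "box" ([left, top, width, height] in pixels, round what is visible of it).
The state is a dict: "clock": time; "joints": joint angles; "joint_vel": joint speeds; "joint_efforts": joint torques, N m; "eef_pos": TCP position; "tool_rot": TCP orientation; "wrist_force": force on the tool from outside, world axes, zero at the start; "moment": the same for the moment, N m; "finger_gap": finger opening in m.
Only numpy, scipy, OpenCV 4.12 (cv2) and the standard library are available. Lean on these libraries where they do the work, as an engineer would, in place of code of your own. Each camera call takes 0.05 s, during which the arm holds its last target.

## Working session

There is one attempt and no reset: what is moved stays moved. The work goes in short steps, each a Python script; the robot and the scene stay as the last script left them, time stands still between calls to the robot, and variables do not carry over. Pictures are saved under pics/ and viewed, and the job is handed in when it is done.

```bash
ls; mkdir -p pics
python3 - <<'E'
from bench import ctrl
import cv2,numpy as np
for n in("side","top"):
    im=ctrl.camera(n); cv2.imwrite(f"pics/{n}0.png",im[:,:,::-1])
    m=ctrl.camera_model(n); print(n,np.round(m["intrinsics"],1).tolist(),np.round(m["T"],4).tolist())
    for l in("red_box","red_guard","red_toggle","yellow_guard"):
        for d in ctrl.cut_out(n,l): print(n,l,d["conf"],d["box"])
s=ctrl.sense();print(s["clock"],s["eef_pos"],s["tool_rot"],s["wrist_force"])
E
```

```text
pics
side [[434.1, 0.0, 285.8], [0.0, 434.1, 208.1], [0.0, 0.0, 1.0]] [[0.966, -0.1498, 0.2105, 0.4385], [-0.2575, -0.6239, 0.7378, -0.6862], [0.0208, -0.767, -0.6413, 0.6906], [0.0, 0.0, 0.0, 1.0]]
side red_box 0.67 [251.2, 192.8, 67.3, 71.3]
side yellow_guard 0.65 [280.8, 292.3, 48.6, 45.4]
side yellow_guard 0.56 [249.5, 190.8, 69.5, 74.9]
top [[390.5, 0.0, 283.6], [0.0, 390.5, 215.5], [0.0, 0.0, 1.0]] [[-0.0004, -0.9962, 0.0873, 0.5942], [-0.9999, 0.0015, 0.0129, -0.0076], [-0.013, -0.0873, -0.9961, 0.8008], [0.0, 0.0, 0.0, 1.0]]
top red_box 0.9 [251.6, 194.2, 69.8, 77.2]
top red_guard 0.9 [268.2, 220.5, 42.7, 50.2]
top yellow_guard 0.68 [407.4, 225.4, 43.7, 47.3]
0.5 [ 0.12311155 -0.48457588  0.24227373] [[-5.68289996e-06  2.46246357e-01 -9.69207270e-01]
 [ 4.62857363e-05 -9.69207269e-01 -2.46246357e-01]
 [-9.99999999e-01 -4.62598655e-05 -5.88978598e-06]] [-0.15869403 -0.3641516   0.99885259]
```

View pics/side0.png

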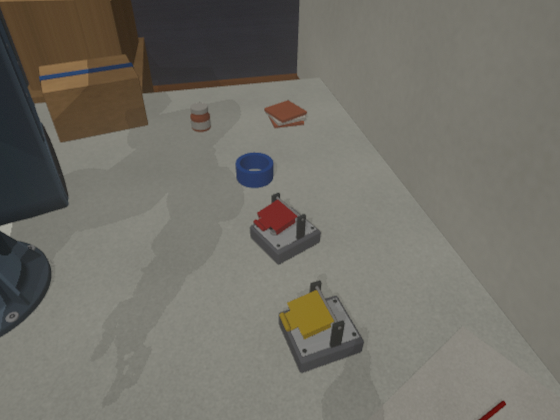

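View pics/top0.png

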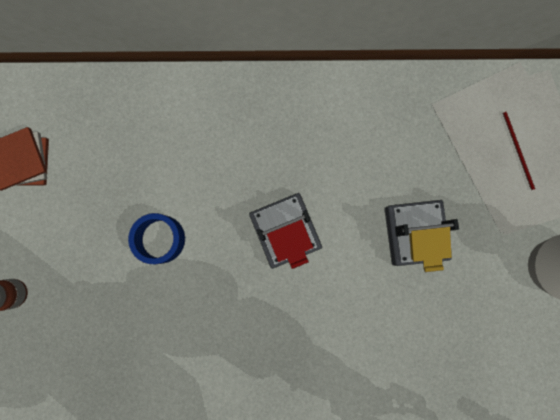

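The top view shows the red box at about (287,232) with its bar at (299,264). In the side view it is at about (285,228), with the bar at (263,222). Yellow is at (425,240) top and (318,325) side. I'll zoom in to pick features for the pose fit.

Run:
```python
import cv2,numpy as np
a=cv2.imread("pics/side0.png")[185:270,240:330];b=cv2.imread("pics/top0.png")[185:280,240:330]
f=lambda i:cv2.resize(i,None,fx=6 if i is b else 6,fy=6,interpolation=cv2.INTER_CUBIC)
cv2.imwrite("pics/side0z.png",f(a));cv2.imwrite("pics/top0z.png",f(b))
```

```text
(no output)
```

View pics/side0z.png

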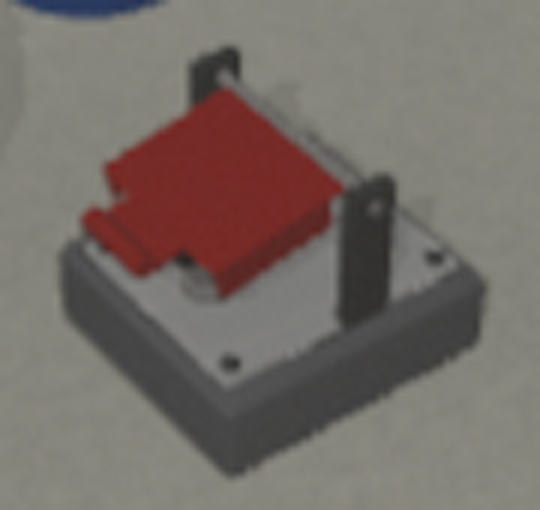

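View pics/top0z.png

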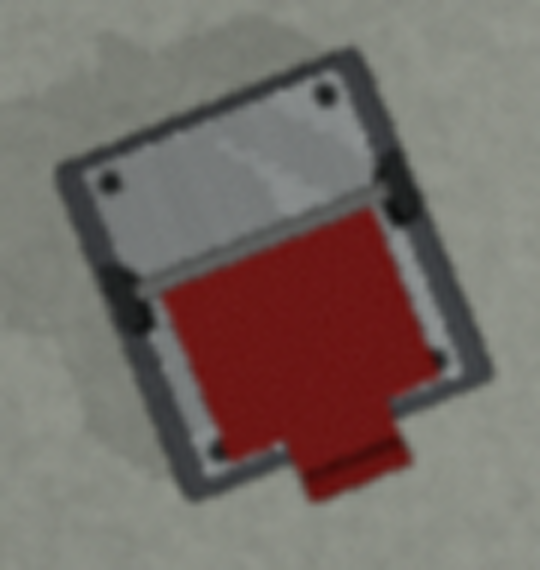

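```bash
cat > h.py <<'E'
import numpy as np
from bench import ctrl
def proj(n,P):
    m=ctrl.camera_model(n);K=np.array(m["intrinsics"]);T=np.linalg.inv(np.array(m["T"]))
    c=np.atleast_2d(P)@T[:3,:3].T+T[:3,3];u=c@K.T
    return u[:,:2]/u[:,2:]
def Rz(a): return np.array([[np.cos(a),-np.sin(a),0],[np.sin(a),np.cos(a),0],[0,0,1]])
E
cat > fit.py <<'E'
from h import *
from scipy.optimize import least_squares
D={"top":([(88,55,40),(88,-55,40),(-32,-55,40),(-32,55,40),(-40,0,82)],[(57,168),(357,47),(493,372),(193,500),(357,467)]),
"side":([(-40,17,82),(-40,-17,82),(-32,-55,0),(-32,55,0),(88,-55,40),(-32,-55,40),(-32,55,40),(35,-45,101),(35,45,101)],[(93,220),(143,268),(235,475),(68,315),(485,285),(228,410),(65,255),(378,180),(220,52)])}
off=np.array([240,185])
def r(p,raw=False):
    o=[]
    for n,(P,u) in D.items():
        W=np.array(P)/1e3@Rz(p[2]).T+[p[0],p[1],p[3]]
        o.append(proj(n,W)-((np.array(u)+.5)/6-.5+off))
    return np.vstack(o).ravel()
s=least_squares(r,[.55,0,0.3,0],loss="soft_l1");p=s.x
print(p,np.degrees(p[2]));print(np.round(r(p).reshape(-1,2),1).tolist())
for k in D:
    Dk=D;DD=D;
s0=least_squares(lambda q:r([q[0],q[1],q[2],0]),p[:3]);print(s0.x)
A={k:D[k] for k in D}
for k in A:
    D={k:A[k]};q=least_squares(lambda q:r([q[0],q[1],q[2],0]),p[:3]).x;print(k,q)
E
python3 fit.py
```

```text
[ 6.08262453e-01 -1.14000317e-02  3.89664050e-01 -3.45202268e-04] 22.326105488847638
[[-1.5, -1.0], [0.3, -2.1], [1.4, 0.4], [-1.1, 0.8], [0.0, -0.1], [0.1, -0.5], [1.0, 0.4], [-0.6, 2.3], [-1.3, 0.2], [1.6, -2.2], [0.8, 0.1], [-1.4, -2.8], [-0.9, 1.3], [-0.2, 0.9]]
[ 0.60802282 -0.01173504  0.38837601]
top [ 0.60753632 -0.01173809  0.39140373]
side [ 0.60843919 -0.01170295  0.38194586]
```

```bash
cat >> h.py <<'E'
B=np.array([0.6081,-0.0116,0.0]);YAW=0.389;RB=Rz(YAW)
def xn(deg):
    t=np.radians(deg);return np.array([np.sin(t),0,-np.cos(t)]),np.array([np.cos(t),0,np.sin(t)])
def rot(deg,s=1):
    x,_=xn(deg);y=np.array([0,s,0.]);return RB@np.column_stack([x,y,np.cross(x,y)])
def W(p): return B+RB@(np.asarray(p,float)/1e3)
def bar(th,r=None):
    phi=np.arctan2(-12,-75)+2*np.pi-th;R=np.hypot(75,12);return np.array([35+R*np.cos(phi),0,94+R*np.sin(phi)])
def lift(th,deg=40,gap=0):  # TCP with bar resting on finger front face at TCP level
    return bar(th)-(16+gap)*xn(deg)[1]
def ball(a):
    L=np.hypot(12,25);g=a-0.45;return np.array([L*np.sin(g),0,38+L*np.cos(g)])
def push(a,deg=32,gap=0,k=8):
    x,n=xn(deg);return ball(a)-(18+gap)*n-k*x
E
python3 - <<'E'
from h import *
for s in(1,-1):
    for nm,p,d in [("pre",[-110,0,170],40),("low",[-105,0,69],40)]+[(f"l{t}",lift(t,gap=4 if t==0 else 0),40) for t in(0,.5,1,1.4,1.75)]+[("back",[-60,0,150],36),("p0",push(0,gap=25),32),("p1",push(.9),32)]:
        q=ctrl.inverse_kinematics(W(p),rot(d,s));print(s,nm,np.round(p),None if q is None else np.round(q,2))
E
```

```text
1 pre [-110    0  170] [-0.37 -0.14 -0.84  0.33  0.46 -0.63]
1 low [-105    0   69] [-0.36  0.05 -0.99 -0.03  0.46 -0.62]
1 l0 [-55.   0.  69.] [-0.28  0.12 -0.92 -0.06  0.41 -0.54]
1 l0.5 [-49.   0. 109.] [-0.27  0.05 -0.86  0.07  0.4  -0.53]
1 l1 [-28.   0. 140.] [-0.24  0.03 -0.78  0.16  0.39 -0.5 ]
1 l1.4 [ -2.   0. 156.] [-0.2   0.05 -0.72  0.19  0.37 -0.47]
1 l1.75 [ 24.   0. 160.] [-0.17  0.09 -0.67  0.2   0.35 -0.45]
1 back [-60   0 150] [-0.26 -0.02 -0.74  0.32  0.36 -0.55]
1 p0 [-53.   0.  47.] [-0.22  0.18 -0.81  0.11  0.31 -0.54]
1 p1 [-7.  0. 60.] [-0.17  0.22 -0.71  0.15  0.28 -0.48]
-1 pre [-110    0  170] [-0.37 -0.14 -0.84  0.33  0.46  2.51]
-1 low [-105    0   69] [-0.36  0.05 -0.99 -0.03  0.46  2.52]
-1 l0 [-55.   0.  69.] [-0.28  0.12 -0.92 -0.06  0.41  2.6 ]
-1 l0.5 [-49.   0. 109.] [-0.27  0.05 -0.86  0.07  0.4   2.61]
-1 l1 [-28.   0. 140.] [-0.24  0.03 -0.78  0.16  0.39  2.64]
-1 l1.4 [ -2.   0. 156.] [-0.2   0.05 -0.72  0.19  0.37  2.67]
-1 l1.75 [ 24.   0. 160.] [-0.17  0.09 -0.67  0.2   0.35  2.7 ]
-1 back [-60   0 150] [-0.26 -0.02 -0.74  0.32  0.36  2.59]
-1 p0 [-53.   0.  47.] [-0.22  0.18 -0.81  0.11  0.31  2.6 ]
-1 p1 [-7.  0. 60.] [-0.17  0.22 -0.71  0.15  0.28  2.66]
```

Run:
```python
from h import *
import cv2
ctrl.set_gripper(0.0,20)
R=rot(40,-1)
ctrl.move_to(W([-110,0,170]),R)
ctrl.servo_line(W([-105,0,69]),speed=.12)
print("low",ctrl.sense()["wrist_force"])
hit=ctrl.servo_line(W(lift(0,gap=4)),speed=.06,max_force=8)
s=ctrl.sense();print(hit,s["clock"],s["wrist_force"],(RB.T@(s["eef_pos"]-B))*1e3,s["finger_gap"])
for n in("side","top"):
    im=ctrl.camera(n)[:,:,::-1];c=im[170:280,200:340];cv2.imwrite(f"pics/{n}1.png",cv2.resize(c,None,fx=5,fy=5,interpolation=cv2.INTER_CUBIC))
```

```text
low [ 0.16804083 -0.09327473  0.35958286]
False 5.3083 [-0.59368753  0.09553094  0.61264667] [-55.61775481   0.11338884  68.9755167 ] -0.0002930913310826025
```

View pics/side1.png

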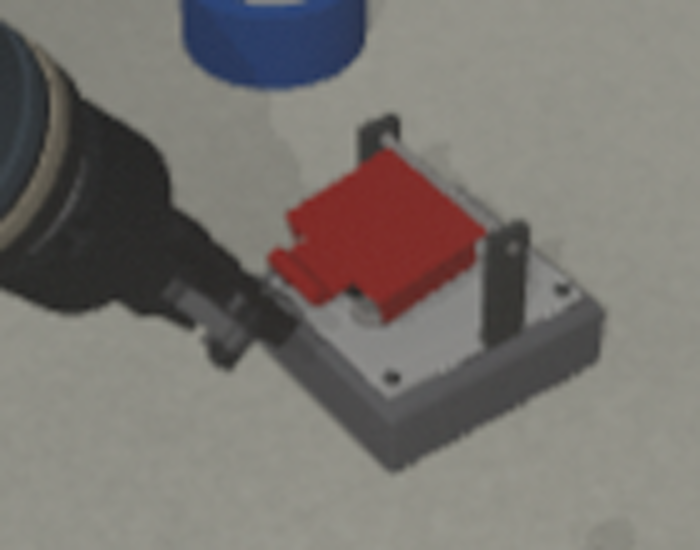

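View pics/top1.png

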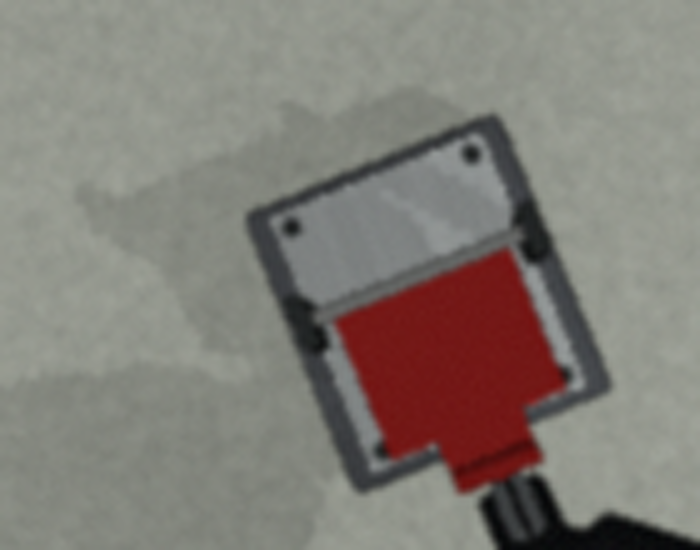

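Side view: the shut fingers sit just in front of and below the bar at (305,285). Top view: they are centred on the bar at (505,480), and nothing is touching. Next I lift along the arc.

Run:
```python
from h import *
import cv2
x,n=xn(40)
for th in np.linspace(0,1.6,9):
    hit=ctrl.servo_line(W(lift(th)+4*(1-th/1.6)*x),speed=.035,max_force=25)
    s=ctrl.sense();print(round(th,2),hit,round(s["clock"],2),np.round(RB.T@s["wrist_force"],1))
    if hit:break
for c in("side","top"):
    im=ctrl.camera(c)[:,:,::-1];im=im[120:280,200:340];cv2.imwrite(f"pics/{c}2.png",cv2.resize(im,None,fx=3.7,fy=3.7,interpolation=cv2.INTER_CUBIC))
```

```text
0.0 False 5.72 [-0.1  0.3  0.4]
0.2 False 6.31 [-10.7   0.9  -1.9]
0.4 False 6.9 [-9.2  0.2  0.1]
0.6 False 7.49 [-4.5  0.   0.2]
0.8 False 8.08 [-3.3  0.3 -0.2]
1.0 False 8.67 [-2.   0.1  0. ]
1.2 False 9.25 [-0.9  0.8 -1.5]
1.4 False 9.83 [-1.6  0.4 -1.3]
1.6 False 10.41 [-1.1  0.3 -1.4]
```

View pics/side2.png

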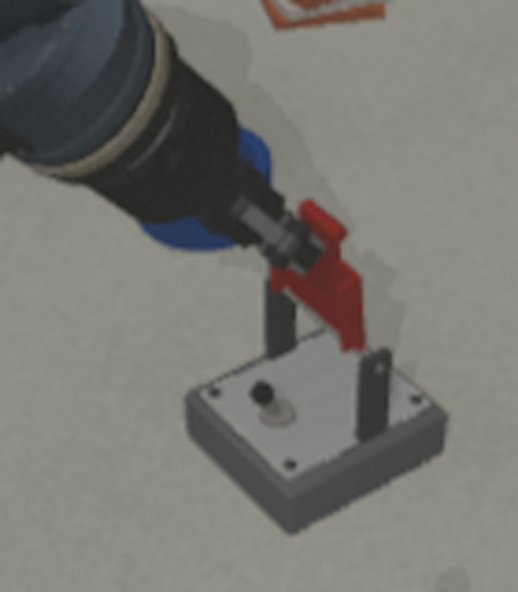

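View pics/top2.png

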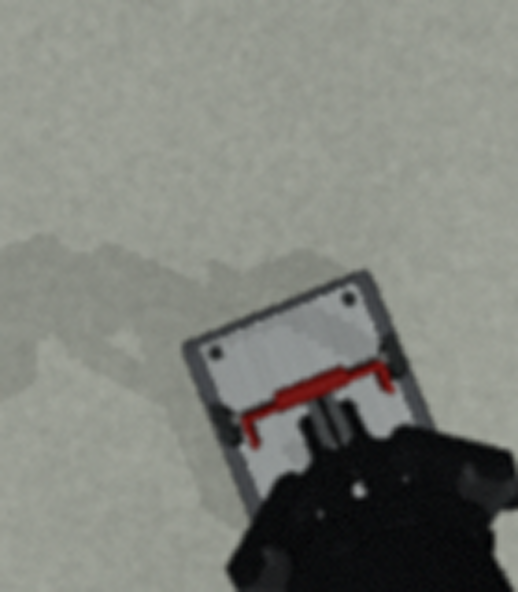

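The guard stands up at about 1.6 rad. The toggle ball shows at (262,393) in the side crop and leans to the front. I'll check the ball's position, then lift a bit more, withdraw, push the toggle and back off.

Run:
```python
from h import *
import cv2
print("ball seen",200+262.5/3.7-.4,120+393.5/3.7-.4,[np.round(proj("side",W(ball(a))),1).tolist() for a in(0,.15)])
ctrl.servo_line(W(lift(1.75)),speed=.035,max_force=8)
R=rot(32,-1)
s=push(0)-[22,0,0]
ctrl.servo_line(W([s[0]-5,0,145]),orientation=R,speed=.2)
ctrl.servo_line(W(s),speed=.2)
c0=ctrl.sense();print("down",c0["clock"],np.round(RB.T@c0["wrist_force"],1))
ctrl.servo_line(W(push(0)),speed=.1,max_force=15)
for a in(.3,.6,.9):
    h=ctrl.servo_line(W(push(a)),speed=.06,max_force=15);q=ctrl.sense();print(a,h,q["clock"],np.round(RB.T@q["wrist_force"],1))
    if h:break
if not h: h=ctrl.servo_line(W(push(.9)+[6,0,-1]),speed=.04,max_force=12)
q=ctrl.sense();print("end",h,q["clock"],np.round(RB.T@q["wrist_force"],1),np.round(RB.T@(q["eef_pos"]-B)*1e3,1),np.round(push(.9),1))
im=ctrl.camera("side")[:,:,::-1];im=im[120:280,200:340];cv2.imwrite("pics/side3.png",cv2.resize(im,None,fx=3.7,fy=3.7,interpolation=cv2.INTER_CUBIC))
ctrl.servo_line(W(push(.9)+[-55,0,8]),speed=.2)
im=ctrl.camera("side")[:,:,::-1];im=im[120:280,200:340];cv2.imwrite("pics/side4.png",cv2.resize(im,None,fx=3.7,fy=3.7,interpolation=cv2.INTER_CUBIC))
print(ctrl.sense()["clock"])
```

```text
ball seen 270.54594594594596 225.95135135135135 [[[270.6, 226.5]], [[272.1, 225.3]]]
down 11.8167 [-0.7  0.1  0.8]
0.3 False 12.475 [-0.6  0.3 -0.6]
0.6 False 12.7667 [ 0.5 -0.6  0.9]
0.9 False 13.0583 [-6.3  1.3  6.5]
end True 13.2667 [-41.6   2.4  42.6] [-5.7 -0.1 58.3] [-7.4  0.  60.2]
13.8083
```

View pics/side3.png

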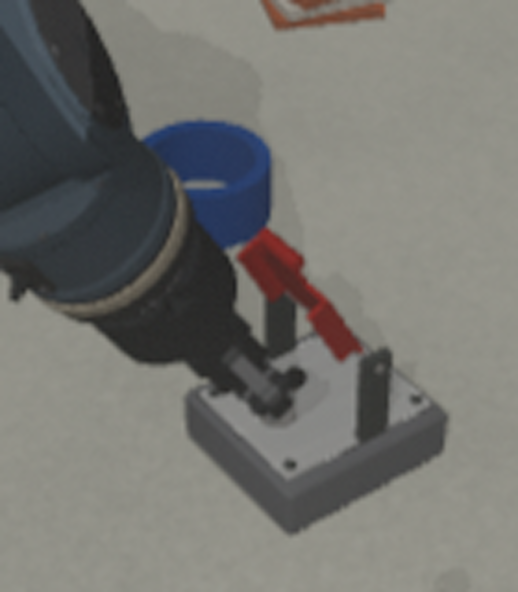

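View pics/side4.png

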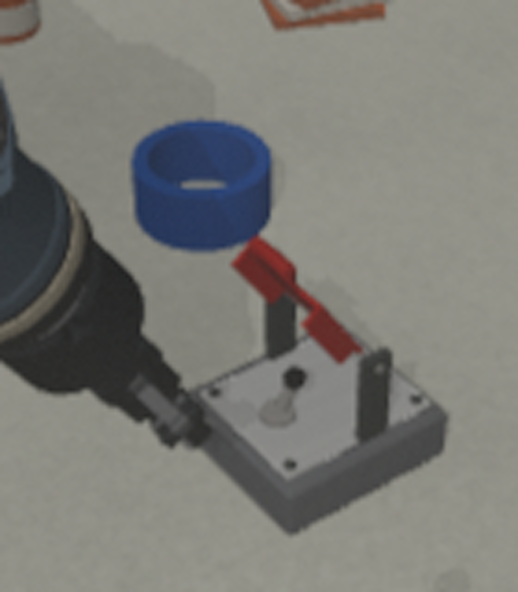

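The ball is now at (294,378) in the crop, leaning to the hinge, and the guard is still up and sinking. I'll compare the ball with its predicted on position, then retreat.

Run:
```python
from h import *
import cv2
im=cv2.imread("pics/side4.png")
g=im[360:396,275:315].max(2);y,x=np.nonzero(g<60);u=(x.mean()+275.5)/3.7-.5+200;v=(y.mean()+360.5)/3.7-.5+120
print(u,v,len(x),[(a,np.round(proj("side",W(ball(a)))[0],1).tolist()) for a in(.7,.8,.85,.9,.95)])
```

```text
279.2107183228856 221.78907614839173 263 [(0.7, [277.7, 222.4]), (0.8, [278.7, 222.2]), (0.85, [279.2, 222.2]), (0.9, [279.6, 222.1]), (0.95, [280.1, 222.1])]
```

The ball fits about 0.85 rad, plus or minus 0.05. The stop force had an upward part, so the fingertip may have met the collar around the stick rather than the toggle's end stop. I'll raise the guard again and push once more, steeper and higher, to be sure.

Run:
```python
from h import *
import cv2
print([(t,np.round((proj("side",W(bar(t)))[0]-[200,120]+.5)*3.7).tolist()) for t in(1,1.1,1.2,1.3,1.4,1.5)])
q=ctrl.sense();print(np.round(RB.T@(q["eef_pos"]-B)*1e3,1),q["clock"])
for p,d in((lift(.8,gap=30),40),(push(.9,22,k=9.5),22)):print(np.round(p),ctrl.inverse_kinematics(W(p),rot(d,-1)))
```

```text
[(1, [258.0, 279.0]), (1.1, [266.0, 268.0]), (1.2, [276.0, 258.0]), (1.3, [286.0, 249.0]), (1.4, [296.0, 240.0]), (1.5, [307.0, 232.0])]
[-61.6  -0.4  68.6] 13.8083
[-61.   0. 110.] [-0.28627159  0.03189816 -0.87664216  0.08240992  0.41349533  2.59130396]
[-8.  0. 65.] [-0.11661398  0.26727355 -0.52441731  0.43933971  0.18244925  2.66735987]
```

Run:
```python
from h import *
import cv2
def pic(n):
    im=ctrl.camera("side")[:,:,::-1];im=im[120:280,200:340];cv2.imwrite(f"pics/{n}.png",cv2.resize(im,None,fx=3.7,fy=3.7,interpolation=cv2.INTER_CUBIC))
f=lambda l:(lambda q:print(l,round(q["clock"],2),np.round(RB.T@q["wrist_force"],1),np.round(RB.T@(q["eef_pos"]-B)*1e3,1)))(ctrl.sense())
ctrl.servo_line(W(lift(.6,gap=12)),orientation=rot(40,-1),speed=.15);f("under")
for t in(.7,.9,1.1,1.3,1.5,1.75):
    h=ctrl.servo_line(W(lift(t)),speed=.045,max_force=20);f((t,h))
    if h:break
pic("side5")
P=push(.9,22,k=9.5)
ctrl.servo_line(W([-45,0,135]),orientation=rot(22,-1),speed=.25)
ctrl.servo_line(W(P-[30,0,-2]),speed=.25)
ctrl.servo_line(W(P-[7,0,0]),speed=.1,max_force=10);f("near")
h=ctrl.servo_line(W(P+[4,0,0]),speed=.015,max_force=8);f(("end",h))
pic("side6")
ctrl.servo_line(W(P+[-55,0,8]),speed=.2)
pic("side7");f("back")
```

```text
under 14.23 [-0.   0.1  0.3] [-5.510e+01 -1.000e-01  1.081e+02]
(0.7, False) 14.81 [ 0.6  0.  -0.7] [-4.230e+01  1.000e-01  1.228e+02]
(0.9, False) 15.29 [-0.  -0.5 -0. ] [-33.1  -0.  135.2]
(1.1, False) 15.78 [-2.   1.5 -0.9] [-22.2   0.3 144.7]
(1.3, False) 16.26 [-1.2  1.4 -1.8] [-8.900e+00  1.000e-01  1.526e+02]
(1.5, False) 16.74 [-2.2 -1.  -0.9] [  5.6  -0.  157.7]
(1.75, False) 17.32 [-2.1  0.6 -1.1] [ 2.440e+01 -1.000e-01  1.598e+02]
near 18.78 [-0.9 -0.3 -0. ] [-14.5  -0.1  66. ]
('end', True) 19.39 [-0.6  0.2 -0. ] [-6.9  0.3 64.2]
back 19.93 [-0.1 -0.2  0.1] [-62.7  -0.3  73.4]
```

View pics/side6.png

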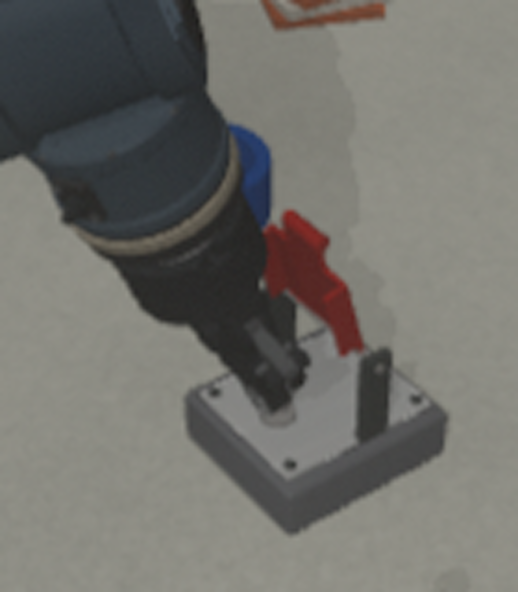

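View pics/side7.png

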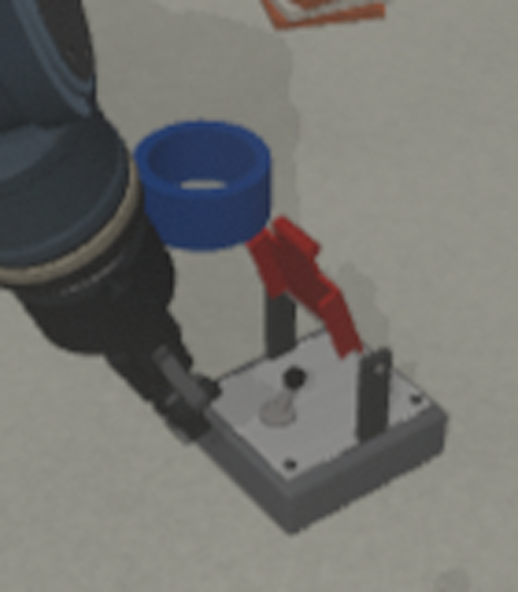

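Run:
```python
from h import *
import cv2
for k in("side4","side7"):
    im=cv2.imread(f"pics/{k}.png");g=im[360:396,275:315].max(2);y,x=np.nonzero(g<60);print(k,(x.mean()+275.5)/3.7-.5+200,(y.mean()+360.5)/3.7-.5+120)
# retreat clear, wait for guard to shut
ctrl.servo_line(W([-130,0,170]),speed=.2)
ctrl.sleep(11)
for n in("side","top"):
    im=ctrl.camera(n)[:,:,::-1];cv2.imwrite(f"pics/{n}8.png",cv2.resize(im[170:280,230:330],None,fx=5,fy=5,interpolation=cv2.INTER_CUBIC))
    cv2.imwrite(f"pics/{n}8f.png",im)
q=ctrl.sense();print(q["clock"],q["wrist_force"])
```

```text
side4 279.2107183228856 221.78907614839173
side7 279.1916146916147 221.76660726660725
31.7667 [0.54263488 0.04670427 0.18046446]
```

View pics/side8f.png

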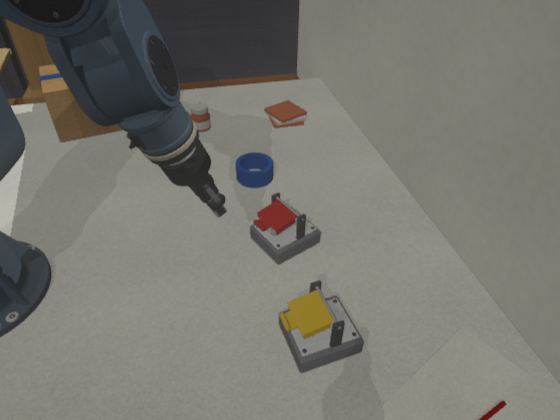

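View pics/side8.png

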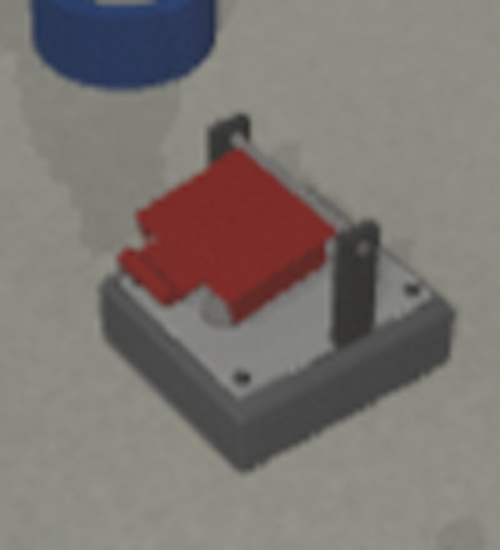

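The side view shows the red guard down, with its bar at (150,275) in the crop and the yellow box as before. I'll compare it with the first picture numerically, then hand in.

Run:
```python
import cv2,numpy as np
from bench import ctrl
a=cv2.imread("pics/side0.png").astype(int)
def msk(i):return (i[:,:,2]>70)&(i[:,:,1]<60)
def ym(i):return (i[:,:,2]>120)&(i[:,:,0]<70)&(i[:,:,1]>90)
def pr(b):
    for m,r in((msk,(slice(190,265),slice(245,325))),(ym,(slice(280,370),slice(270,365)))):
        print((m(a)[r]).sum(),(m(b)[r]).sum(),(m(a)^m(b))[r].sum())
pr(cv2.imread("pics/side8f.png").astype(int))
ctrl.sleep(2);b=ctrl.camera("side")[:,:,::-1].astype(int);pr(b)
print(ctrl.sense()["clock"])
```

```text
845 840 5
1403 1448 51
845 839 6
1403 1447 50
33.8167
```

```bash
python3 -c "
from bench import ctrl
ctrl.job_done()"
```

```text
the job is handed in; nothing more can be done
```

The job is handed in: I lifted the red guard, pushed the toggle over towards the hinge while the guard was up, and let the guard drop shut. That took about 34 s on the robot's clock. The yellow-guarded box was never approached.

**Two pushes:** The first push ended with a short spike of about 60 N on the fingertips, partly upward, probably from touching the collar around the stick. That is under the 120 N wrist limit and came through the fingers, not the gripper body. To be sure, I raised the guard again and pushed once more, higher and slower.

**Toggle:** The second push met a hard stop (over 8 N), and the ball's picture position did not change (within 0.03 px). In the side view the ball fits about 0.85 rad, plus or minus 0.05, so 0.9 is within error, but I had no direct reading of the joint.

**Guards:** The red guard's outline matches the starting picture to within 6 of about 840 pixels, and held for 2 s. The yellow guard's outline differs by about 50 of 1,400 pixels. I put that down to the arm's shadow having moved, but did not check further.

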